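# Turn the seal carousel to the ink pad

### The job

Get the green-knobbed seal ready for the next visitor: push one of the carousel's arms round with a fingertip until the green-knobbed seal stands centred over the red ink pad. Leave all four seals standing in their cups (do not take hold of them, push on them, lift or tip them), leave the other things on the desk where they are, and finish with the hand clear of everything.

Things in the scene. Friction and masses are not known exactly. Their poses are not given: they have to be found in the camera images.
- carousel: light-wood cross turning about a vertical axis, either way, more than a full turn. Stiff, damped bearing (2-4 N at 65 mm out): it stays where left, no spring, no coasting. Four arms at right angles along its +x (green seal), +y (white), -x (violet), -y (blue). Brass hub 20 mm radius, ball on top up to 90 mm above the table. Origin: on the turning axis at table height.
- green_arm (a point): middle of the top of the arm that carries the green seal, 74 mm above the table, 60 mm out from the axis; the other arms are alike. Bar 14 mm wide and 14 mm thick, bare from 20 to 105 mm from the axis; nothing beneath it is higher than 23 mm.
- green_cup (a point): centre of the floor of the green seal's cup, at that arm's end, 120 mm from the axis, 39 mm above the table; square cup 30 mm outside, 36 to 66 mm above the table. The other three are alike. Seal knobs reach 91 mm above the table.
- ink_pad (a point): centre of the top of the round red ink pad (62 mm across, in a steel tin 72 mm across), 23 mm above the table; it belongs to the carousel's fixed black foot (130 mm disc, 16 mm high) and lies 120 mm from the turning axis, so that the cups pass over it with 13 mm of air. The only ink pad; it never moves.
- seal_green: wooden seal with a square foot 22 x 22 x 28 mm and a ball knob 22 mm across, green (52 mm tall in all), standing loose, 2 mm of play, in the cup at the end of one carousel arm. Origin: centre of its underside, z up; knob top 52 mm above it. It rides round with the arm on the carousel's +x side; this is the seal to bring over the ink pad.
- seal_white: wooden seal with a square foot 22 x 22 x 28 mm and a ball knob 22 mm across, white (52 mm tall in all), standing loose, 2 mm of play, in the cup at the end of one carousel arm. Origin: centre of its underside, z up; knob top 52 mm above it. It rides round with the arm (+y side).
- seal_violet: wooden seal with a square foot 22 x 22 x 28 mm and a ball knob 22 mm across, violet (52 mm tall in all), standing loose, 2 mm of play, in the cup at the end of one carousel arm. Origin: centre of its underside, z up; knob top 52 mm above it. It rides round with the arm (-x side).
- seal_blue: wooden seal with a square foot 22 x 22 x 28 mm and a ball knob 22 mm across, blue (52 mm tall in all), standing loose, 2 mm of play, in the cup at the end of one carousel arm. Origin: centre of its underside, z up; knob top 52 mm above it. It rides round with the arm (-y side).
- bottle: clear bottle with black cap, 64 mm across, 170 mm tall, standing. Origin: centre of underside. Leave alone.
- tea_tin: closed round yellow tin, 106 mm across, 68 mm tall. Origin: centre of underside. Leave alone.
- water_cup: blue ceramic cup, 70 mm across, 60 mm tall. Origin: centre of underside. Leave alone.
- paperweight: dark steel bar 170 x 22 x 14 mm, long along its x. Origin: centre of underside. Leave alone.
- coin_tray: flat open blue plastic tray 120 x 170 x 22 mm. Origin: centre of underside. Leave alone.
- brush: flat paste brush with a light wooden handle, lying on the table, along its x. Leave alone.
There are look-alikes about, which are no part of the job. Leave any turquoise look-alike of the part that bears ink_pad alone.

How it is judged:
By the outcome, as a careful person would: the job done as asked, in the order asked, and still so for the second after the job is handed in, with the robot touching nothing.
It also fails if it takes over 45 s, if anything falls off the work surface, if the arm or the gripper's body presses on something with over 40 N, if the wrist force passes 120 N, or if a joint passes its speed limit or range.

### The arm

A 7-joint arm with a two-finger parallel gripper is mounted at the origin on the work surface. World frame = base frame: x ahead of the robot, y to its left, z up, the work surface at z = 0. Lengths are in m, angles in rad, forces in N, time in s.
With the tool pointing down it reaches from about 0.425 to 0.95 m from the base axis. Payload 16.7 kg.
Tool frame: the origin (TCP) lies at the very end of the fingers, on their centre line; the grasp point (between the pads) lies 19 mm behind it; z points along the fingers, y is the line along which they close (so a half turn about z gives the same grasp; the last joint's range is limited). The gripper opens to 94 mm and grips with 3 to 60 N. Pads are 16 mm wide; open, the fingers measure 119 mm over their backs; the gripper's body (75 mm by 177 mm) begins 78 mm behind the grasp point.
Start: joints at [1.036, 0.426, 0.074, 1.606, -0.034, 1.111, -0.067], TCP at [0.254, -0.625, 0.205] pointing down, gripper open.
Joint ranges: [-2.85, 2.85], [-0.5, 2.14], [-1.23, 1.37], [0.21, 2.46], [-1.02, 4.16], [0.16, 2.05], [-2.73, 2.73]. Speed limits (rad/s): [1.89, 1.89, 2.39, 2.39, 3.01, 3.01, 3.01].

### API

Orientations are given as a unit quaternion [x, y, z, w].
In Python, from rig import observe, camera, job_done gives the robot as it stands.
- The arm moves only by the tool servo_tool, never from a script. Its argument "commands" is a list that holds one entry, the list of rows, each a list of 5 numbers: the shift along the world's x, y, z in cm, then the turn about the world's z in rad, then the finger opening in cm, from 0 to 9.4. A call has 1 to 5 rows; each row is the pose to reach, as a shift and turn from the pose commanded when the call began; what a row does not reach only later rows make up. A row lasts 1/8 s, in which the tool goes at most 62.5 mm and 10.7 degrees, less where a joint would pass 70% of its speed; a pose out of reach is approached as far as the arm can. A call with a gripper value outside its range is refused whole. The fingers move at their own pace and stop on an object; the grip force is fixed at half the most. Time passes only in rows, so rows that repeat a pose let the fingers close. It gives the time, the measured TCP pose, the force, the opening and the grip force at its end, in the units of the state.
- observe(): the state, without advancing time (a new reading comes with each control period).
- camera(name): name is "scene" or "side" or "wrist"; returns a dict with "color" (400x640x3 uint8, red, green, blue), "K" (3x3 intrinsics, pixels), "dist_coeffs" ([k1, k2, p1, p2, k3] as OpenCV has them; the pictures are not rectified), "R" (3x3) and "t" (3): a world point X has camera coordinates R X + t. Camera axes: x right, y down, z forward; pixel columns grow to the right and rows downward; lengths in m; the calibration is good to about 2 mm. A picture is of the moment at which its call begins. There is no depth.
- job_done(): hands the job in; it is judged then, once.
The state is a dict: "clock": time; "q": joint angles; "joint_vel": joint speeds; "joint_efforts": joint torques, N m; "position": TCP position; "ee_rot": TCP orientation; "contact_force": force on the tool from outside, world axes, zero at the start; "moment": the same for the moment, N m; "gripper_width": finger opening in m; "grasp_force": force on a finger pad.
Only numpy, scipy, OpenCV 4.12 (cv2) and the standard library are available. Lean on these libraries where they do the work, as an engineer would, in place of code of your own. Each camera call takes 0.05 s, during which the arm holds its last target. There are 200 camera calls.

## Working session

There is one attempt and no reset: what is moved stays moved. The work goes in short steps, Python scripts to look and compute and a tool call to move; the robot and the scene stay as the last step left them, time stands still between calls to the robot, and variables do not carry over. Pictures are saved under pics/ and viewed, at most 10 in all, crops included, and the job is handed in when it is done.

Besides the shell and the picture viewer there is one more tool, called after "Request:" as name(argument=value, ...), one argument or row to a line, values as JSON. servo_tool: Moves the arm, as the interface text tells. Its arguments: {"type":"object","properties":{"commands":{"type":"array","items":{"type":"array","items":{"type":"array","items":{"type":"number"}}}}},"required":["commands"]}

```bash
mkdir -p pics; cat > h.py <<'E'
import numpy as np, cv2
from rig import observe, camera, job_done
def save(n,f):
    c=camera(n); cv2.imwrite(f,c["color"][:,:,::-1]); np.savez(f+'.npz',**c); return c
def ray(c,uv,z):
    p=cv2.undistortPoints(np.array([[uv]],float),np.array(c["K"],float),np.array(c["dist_coeffs"],float))[0,0]
    R=np.array(c["R"]);t=np.array(c["t"]); o=-R.T@t; d=R.T@np.array([p[0],p[1],1]); return o+d*(z-o[2])/d[2]
def proj(c,X):
    return cv2.projectPoints(np.array(X,float).reshape(-1,3),cv2.Rodrigues(np.array(c["R"]))[0],np.array(c["t"],float),np.array(c["K"],float),np.array(c["dist_coeffs"],float))[0][:,0]
E
python3 - <<'E'
from h import *
import numpy as np
a=save("scene","pics/s1.png");b=save("side","pics/d1.png")
o=observe();print(o["clock"],o["position"],o["ee_rot"],o["gripper_width"])
for c in(a,b):print(-np.array(c["R"]).T@c["t"])
E
```

```text
0.1 [ 0.25381454 -0.62503377  0.20484789] [ 9.81459781e-01  1.91667338e-01 -1.58412401e-04 -5.52820180e-04] 0.09398689247933673
[ 1.25568562 -0.39759042  0.85546439]
[0.24023357 0.92937076 0.75939968]
```

View pics/s1.png

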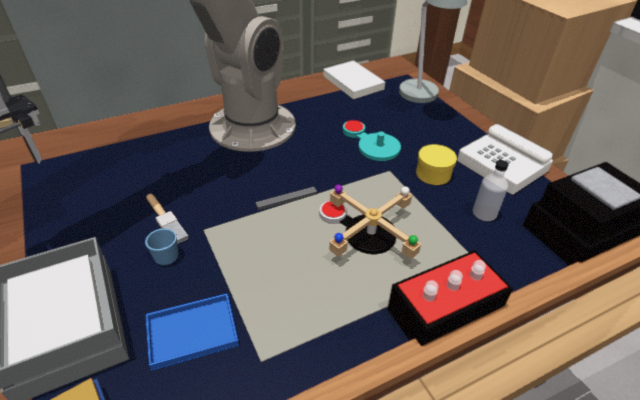

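View pics/d1.png

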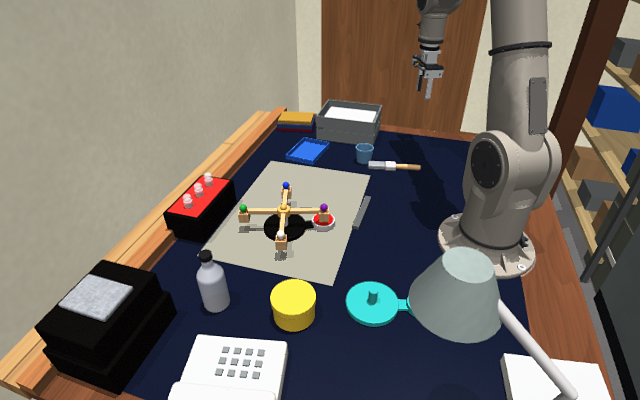

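Scene picture: the hub ball is at (374,214), with knobs violet (338,189), white (405,191), blue (339,238) and green (413,240). There are two candidate red pads: (333,211) on the black foot, and (354,128) on the turquoise look-alike. The first fits, since the description gives a black foot under the carousel. I'll confirm it in a crop and measure.

```bash
cat > m.py <<'E'
from h import *
def blob(c,box,f):
    x0,y0,x1,y1=box; h=cv2.cvtColor(c["color"][y0:y1,x0:x1],cv2.COLOR_RGB2HSV).astype(int)
    m=f(h[...,0],h[...,1],h[...,2]).astype(np.uint8)
    n,l,s,ce=cv2.connectedComponentsWithStats(m); i=1+s[1:,4].argmax()
    return ce[i]+[x0,y0], s[i,4]
F=dict(green=lambda h,s,v:(h>45)&(h<75)&(s>120),blue=lambda h,s,v:(h>108)&(h<125)&(s>150)&(v>90),violet=lambda h,s,v:(h>130)&(h<160)&(s>100),red=lambda h,s,v:((h<6)|(h>174))&(s>150)&(v>100),white=lambda h,s,v:(s<40)&(v>140))
E
python3 - <<'E'
from m import *
a=dict(np.load("pics/s1.png.npz"));b=dict(np.load("pics/d1.png.npz"))
B={'green':((400,230,425,250),(235,200,252,216)),'blue':((330,230,350,245),(278,178,294,192)),'violet':((328,180,350,196),(315,200,332,213)),'white':((396,184,415,197),(272,232,290,244)),'red':((315,198,350,225),(308,205,340,232))}
z=dict(red=.023)
for k,(p,q) in B.items():
    for c,bx in((a,p),(b,q)):
        uv,n=blob(c,bx,F[k]); print(k,uv.round(1),n,ray(c,uv,z.get(k,.080)).round(4))
for c,uv in((a,(374,212)),(b,(284,207))): print('hubtop~',ray(c,uv,.085).round(4))
cv2.imwrite("pics/crop1.png",cv2.resize(a["color"][110:270,300:450,::-1],None,fx=3.7,fy=3.7,interpolation=cv2.INTER_CUBIC))
E
```

```text
green [412.5 239.5] 60 [0.7117 0.1291 0.08  ]
green [242.9 208. ] 44 [0.7106 0.1311 0.08  ]
blue [338.4 237.1] 57 [ 0.6317 -0.0204  0.08  ]
blue [285.3 184.9] 32 [ 0.6321 -0.0198  0.08  ]
violet [337.8 188. ] 61 [0.4794 0.0601 0.08  ]
violet [323.6 207.2] 39 [0.4814 0.0612 0.08  ]
white [401.6 188.7] 102 [0.5523 0.207  0.08  ]
white [280.  234.2] 37 [0.5621 0.2111 0.08  ]
red [332.4 209.4] 235 [0.4918 0.0404 0.023 ]
red [322.3 220. ] 101 [0.4878 0.0528 0.023 ]
hubtop~ [0.6    0.0941 0.085 ]
hubtop~ [0.5921 0.0988 0.085 ]
```

View pics/crop1.png

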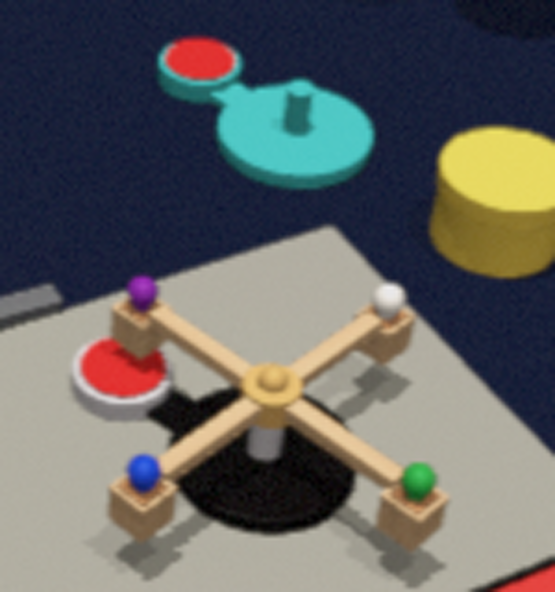

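The crop confirms it: the pad beside the carousel, under the violet cup, sits on the black foot, while the other belongs to the turquoise part. The axis comes out at about (0.596, 0.0955), with the green arm at about 17° and r = 0.1205, which matches. Next I'll fit the pad's angle.

```bash
cat >> m.py <<'E'
C=np.array([.596,.0955])
def padfit(c,box,C=C):
    # angle of best pad disc: red inside counted +, red outside and (non-red, not wood/violet) inside -
    x0,y0,x1,y1=box; im=c["color"]; h=cv2.cvtColor(im,cv2.COLOR_RGB2HSV).astype(int)
    red=F['red'](h[...,0],h[...,1],h[...,2]); best=[]
    # greyish (tin / mat) = non-red & not occluder
    grey=(h[...,1]<60)
    t=np.linspace(0,2*np.pi,60)
    for a in np.arange(190,225,.5):
      for r in (.117,.120,.123):
        p=C+r*np.array([np.cos(np.radians(a)),np.sin(np.radians(a))])
        X=np.c_[p[0]+.031*np.cos(t),p[1]+.031*np.sin(t),0*t+.023]
        m=np.zeros(im.shape[:2],np.uint8); cv2.fillPoly(m,[(proj(c,X)*16).round().astype(np.int32)],1,shift=4)
        w=np.zeros_like(m);w[y0:y1,x0:x1]=1
        best.append(((red&(m==0)&(w==1)).sum()+(grey&(m==1)).sum(),a,r))
    return sorted(best)[:8]
E
python3 - <<'E'
from m import *
a=dict(np.load("pics/s1.png.npz"));b=dict(np.load("pics/d1.png.npz"))
print(padfit(a,(315,198,350,225)));print(padfit(b,(305,203,345,235)))
print('bottle',ray(a,(487,217),0),ray(b,(215,308),0),'cap',ray(a,(502,164),.17),ray(b,(206,254),.17))
E
```

```text
[(np.int64(11), np.float64(206.0), 0.12), (np.int64(16), np.float64(204.5), 0.12), (np.int64(16), np.float64(205.0), 0.12), (np.int64(16), np.float64(205.5), 0.12), (np.int64(19), np.float64(204.0), 0.12), (np.int64(20), np.float64(206.5), 0.12), (np.int64(22), np.float64(206.0), 0.117), (np.int64(23), np.float64(205.5), 0.117)]
[(np.int64(9), np.float64(205.5), 0.12), (np.int64(10), np.float64(206.0), 0.12), (np.int64(12), np.float64(204.5), 0.12), (np.int64(12), np.float64(205.0), 0.12), (np.int64(12), np.float64(205.5), 0.117), (np.int64(12), np.float64(206.5), 0.12), (np.int64(12), np.float64(207.0), 0.12), (np.int64(13), np.float64(206.0), 0.117)]
bottle [ 6.73948309e-01  4.10142511e-01 -1.11022302e-16] [6.55789202e-01 4.30446420e-01 1.11022302e-16] cap [0.66233742 0.40940217 0.17      ] [0.65431992 0.41477502 0.17      ]
```

Request:
servo_tool(
  commands=[
    [[2.6,5.5,0,0,0],[5.2,11,0,0,0],[7.8,16.5,0,0,0],[10.4,22,0,0,0],[13,27.5,0,0,0]],
  ],
)

```text
clock: 0.72
position: [0.3844, -0.3484, 0.2054]
ee_rot: [0.981, 0.192, -0.0, -0.0]
contact_force: [1.2, -0.6, -0.1]
gripper_width: 0.0475
grasp_force: 0.0
```

Request:
servo_tool(
  commands=[
    [[2.6,5.5,0,0,0],[5.2,11,0,0,0],[7.8,16.5,0,0,0],[10.4,22,0,0,0],[13,27.5,0,0,0]],
  ],
)

```text
clock: 1.35
position: [0.5144, -0.0736, 0.2055]
ee_rot: [0.981, 0.192, 0.0, 0.0]
contact_force: [1.2, -0.1, -0.2]
gripper_width: 0.0009
grasp_force: 0.0
```

Request:
servo_tool(
  commands=[
    [[2.8,5.6,0,0,0],[5.7,11.2,0,0,0],[8.5,16.9,0,0,0],[11.4,22.5,0,0,0],[11.4,22.5,0,0,0]],
  ],
)

```text
clock: 1.98
position: [0.6281, 0.155, 0.2045]
ee_rot: [0.981, 0.195, -0.0, -0.001]
contact_force: [0.4, -0.7, -0.5]
gripper_width: 0.0003
grasp_force: 0.0
```

```bash
python3 - <<'E'
from m import *
o=observe();print(o["clock"],o["position"],o["q"])
a=save("scene","pics/s2.png");w=save("wrist","pics/w2.png");R=np.array(w["R"]);print(-R.T@w["t"])
cv2.imwrite("pics/both2.png",np.hstack([cv2.resize(a["color"][100:300,260:460,::-1],(400,400)),w["color"][:,120:520,::-1]]))
E
```

```text
1.975 [0.62814551 0.15501586 0.20449559] [-0.05291488  0.40797762 -0.37994431  1.65156574  0.1619242   1.1137837
 -1.65555362]
[0.69630518 0.18100604 0.38337176]
```

View pics/both2.png

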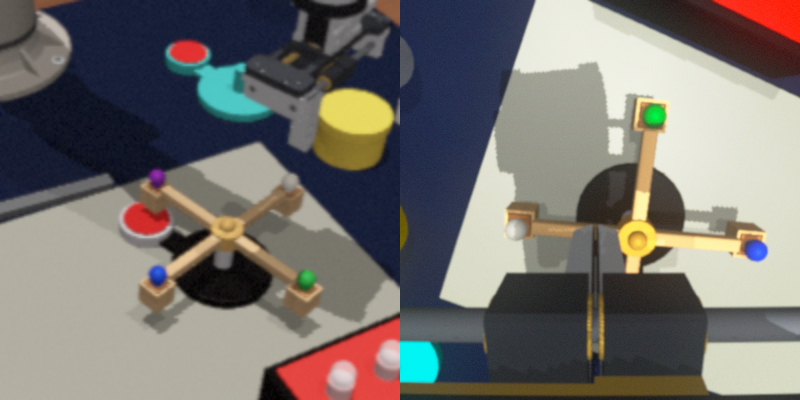

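The picture shows the closed finger above the gap between the green and white arms, with everything undisturbed. I'll go down to z ≈ 0.050.

Request:
servo_tool(
  commands=[
    [[0,-0.2,-5,0,0],[0,-0.2,-10,0,0],[0,-0.2,-13,0,0],[0,-0.2,-15.5,0,0],[0,-0.2,-15.5,0,0]],
  ],
)

```text
clock: 2.7
position: [0.6266, 0.1455, 0.0491]
ee_rot: [0.982, 0.191, -0.002, 0.0]
contact_force: [-0.4, 0.4, 1.0]
gripper_width: 0.0008
grasp_force: 0.0
```

```bash
python3 - <<'E'
from m import *
o=observe();print(o["clock"],o["position"],o["contact_force"])
for a in range(60,-160,-10):
    r=np.radians(a);print(a,((C+.066*np.array([np.cos(r),np.sin(r)]))*100).round(1))
E
```

```text
2.7 [0.62664692 0.14547883 0.04905362] [-0.39502794  0.41739775  0.97514073]
60 [62.9 15.3]
50 [63.8 14.6]
40 [64.7 13.8]
30 [65.3 12.8]
20 [65.8 11.8]
10 [66.1 10.7]
0 [66.2  9.6]
-10 [66.1  8.4]
-20 [65.8  7.3]
-30 [65.3  6.2]
-40 [64.7  5.3]
-50 [63.8  4.5]
-60 [62.9  3.8]
-70 [61.9  3.3]
-80 [60.7  3.1]
-90 [59.6  2.9]
-100 [58.5  3.1]
-110 [57.3  3.3]
-120 [56.3  3.8]
-130 [55.4  4.5]
-140 [54.5  5.3]
-150 [53.9  6.2]
```

Request:
servo_tool(
  commands=[
    [[1.9,-1.1,0,0,0],[2.5,-2.1,0,0,0],[3.0,-3.1,0,0,0],[3.3,-4.2,0,0,0],[3.4,-5.3,0,0,0]],
  ],
)

```text
clock: 3.32
position: [0.6619, 0.0942, 0.0509]
ee_rot: [0.981, 0.192, 0.0, -0.0]
contact_force: [-0.9, 3.4, 0.2]
gripper_width: 0.0001
grasp_force: 1.7
```

Request:
servo_tool(
  commands=[
    [[-0.1,-1.2,0,0,0],[-0.4,-2.3,0,0,0],[-0.9,-3.4,0,0,0],[-1.5,-4.3,0,0,0],[-2.4,-5.1,0,0,0]],
  ],
)

```text
clock: 3.95
position: [0.6377, 0.043, 0.0505]
ee_rot: [0.981, 0.192, 0.0, 0.0]
contact_force: [2.1, 3.6, 0.3]
gripper_width: 0.0003
grasp_force: 1.5
```

```bash
python3 - <<'E'
from m import *
o=observe();p=np.array(o["position"]);d=p[:2]-C;print(o["clock"],p,np.degrees(np.arctan2(d[1],d[0])),np.hypot(*d),o["contact_force"])
a=save("scene","pics/s3.png");b=save("side","pics/d3.png")
cv2.imwrite("pics/both3.png",np.hstack([cv2.resize(a["color"][140:290,290:440,::-1],(400,400)),cv2.resize(b["color"][150:270,220:340,::-1],(400,400))]))
E
```

```text
3.95 [0.63765808 0.04299294 0.05054645] -51.5722012807061 0.06702526983532986 [2.13578378 3.57648301 0.31373144]
```

View pics/both3.png

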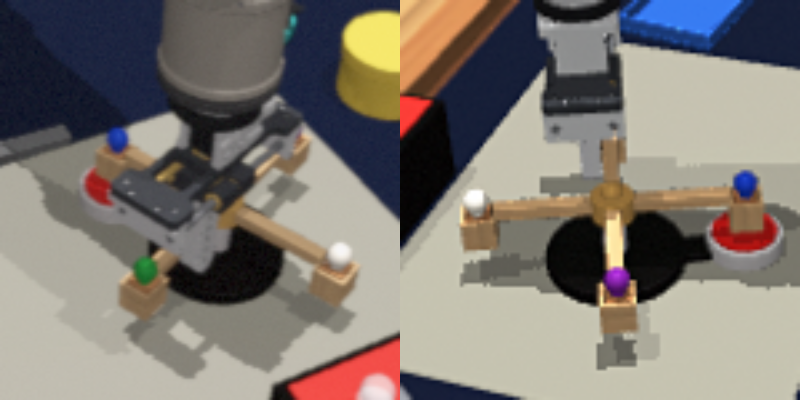

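It works: the finger at about -52° is pushing the green arm, which is now at about -68°. All four seals are standing and blue is near the pad. I'll carry on and stop a little short.

Request:
servo_tool(
  commands=[
    [[-0.9,-0.5,0,0,0],[-1.9,-1.0,0,0,0],[-3.1,-1.2,0,0,0],[-4.2,-1.4,0,0,0],[-5.3,-1.2,0,0,0]],
  ],
)

```text
clock: 4.68
position: [0.5855, 0.0315, 0.0509]
ee_rot: [0.981, 0.192, 0.001, 0.0]
contact_force: [4.7, 0.7, 0.3]
gripper_width: 0.0007
grasp_force: 2.0
```

Request:
servo_tool(
  commands=[
    [[-1.2,0.2,0,0,0],[-2.2,0.7,0,0,0],[-2.8,1.1,0,0,0],[-3.1,1.4,0,0,0],[-3.1,1.4,0,0,0]],
  ],
)

```text
clock: 5.3
position: [0.5535, 0.046, 0.0503]
ee_rot: [0.981, 0.192, -0.0, -0.0]
contact_force: [-0.2, -0.4, 0.9]
gripper_width: -0.0001
grasp_force: 0.0
```

```bash
cat >> m.py <<'E'
def knobs(c,side):
    m=(255,165,350,270) if side else (305,165,440,265)
    for k in('green','blue','violet'):
        try:
            uv,n=blob(c,m,F[k]);P=ray(c,uv,.080)[:2];d=P-C;print(side,k,uv.round(1),n,P.round(4),'ang',np.degrees(np.arctan2(d[1],d[0])).round(1),'r',np.hypot(*d).round(4))
        except Exception as e: print(k,e)
E
python3 - <<'E'
from m import *
o=observe();p=np.array(o["position"]);d=p[:2]-C;print(o["clock"],p,np.degrees(np.arctan2(d[1],d[0])),np.hypot(*d),o["contact_force"])
a=save("scene","pics/s4.png");b=save("side","pics/d4.png")
knobs(a,0);knobs(b,1)
cv2.imwrite("pics/both4.png",np.hstack([cv2.resize(a["color"][140:290,290:440,::-1],(400,400)),cv2.resize(b["color"][150:270,240:360,::-1],(400,400))]))
E
```

```text
5.3 [0.55346142 0.04597097 0.05031792] -130.6580142498821 0.06528901324624793 [-0.18471373 -0.4067715   0.91191654]
0 green [353. 226.] 1 [0.6151 0.0276] ang -74.3 r 0.0706
0 blue [395.3 186. ] 38 [0.5362 0.1984] ang 120.2 r 0.119
0 violet [418.9 232.9] 62 [0.7007 0.1546] ang 29.5 r 0.1202
1 green [322.2 201.8] 37 [0.4928 0.0365] ang -150.3 r 0.1189
1 blue [290.7 233.1] 46 [0.5359 0.1986] ang 120.2 r 0.1193
1 violet [291. 215.] 1 [0.5618 0.1232] ang 141.0 r 0.0441
```

View pics/both4.png

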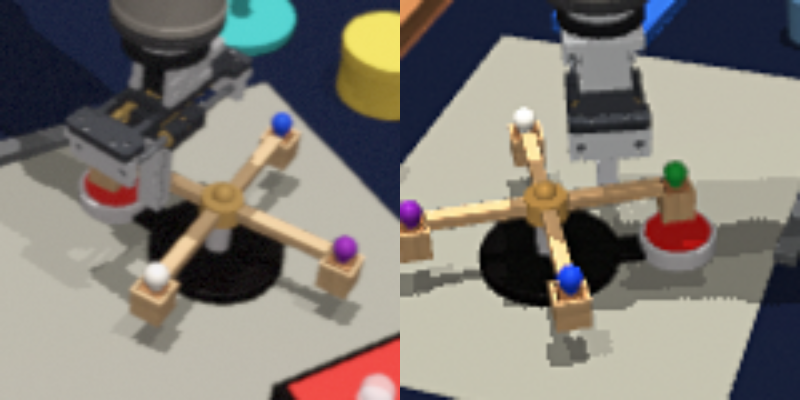

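Green is at about -150°, still standing and close to the pad. I'll refit the axis and the pad with a freer fit from these views.

```bash
python3 - <<'E'
from m import *
from scipy.optimize import least_squares
L=lambda f:dict(np.load(f"pics/{f}.png.npz"))
for f,box in(('s1',(315,198,350,225)),('d1',(305,203,345,235)),('d3',(305,200,345,235)),('d4',(305,200,345,235))):
    c=L(f); print(f,[(int(n),a,r) for n,a,r in padfit(c,box)[:4]])
    # tin outer rim / red outline: lowest & side boundary points of red mask, circle fit in plane
    x0,y0,x1,y1=box;h=cv2.cvtColor(cv2.resize(c["color"],None,fx=4,fy=4,interpolation=cv2.INTER_CUBIC),cv2.COLOR_RGB2HSV).astype(int)
    m=F['red'](h[...,0],h[...,1],h[...,2])[4*y0:4*y1,4*x0:4*x1].astype(np.uint8)
    ct=max(cv2.findContours(m,cv2.RETR_EXTERNAL,cv2.CHAIN_APPROX_NONE)[0],key=cv2.contourArea)[:,0]
    P=np.array([ray(c,((u+.5)/4+x0-.5,(v+.5)/4+y0-.5),.023)[:2] for u,v in ct])
    p=C+.12*np.array([np.cos(np.radians(205.5)),np.sin(np.radians(205.5))])
    for t in(.006,.003,.003):
        k=abs(np.hypot(*(P-p).T)-.031)<t
        s=least_squares(lambda x:np.hypot(P[k,0]-x[0],P[k,1]-x[1])-.031,p,loss='soft_l1',f_scale=.0005);p=s.x
    d=p-C;print('  circle',p.round(4),np.degrees(np.arctan2(d[1],d[0])).round(1)+360,np.hypot(*d).round(4),k.mean().round(2))
E
```

```text
s1 [(11, np.float64(206.0), 0.12), (16, np.float64(204.5), 0.12), (16, np.float64(205.0), 0.12), (16, np.float64(205.5), 0.12)]
  circle [0.4874 0.0447] 205.1 0.1199 0.57
d1 [(9, np.float64(205.5), 0.12), (10, np.float64(206.0), 0.12), (12, np.float64(204.5), 0.12), (12, np.float64(205.0), 0.12)]
  circle [0.4882 0.0448] 205.2 0.1191 0.6
d3 [(7, np.float64(205.5), 0.12), (8, np.float64(205.0), 0.12), (8, np.float64(206.0), 0.12), (9, np.float64(204.5), 0.12)]
  circle [0.488  0.0445] 205.3 0.1194 0.65
d4 [(8, np.float64(205.0), 0.12), (8, np.float64(205.5), 0.12), (9, np.float64(204.5), 0.12), (9, np.float64(206.0), 0.12)]
  circle [0.488  0.0448] 205.1 0.1193 0.73
```

Request:
servo_tool(
  commands=[
    [[-0.2,0.2,0,0,0],[-0.35,0.32,0,0,0],[-0.45,0.42,0,0,0],[-0.5,0.46,0,0,0],[-0.5,0.46,0,0,0]],
  ],
)

```text
clock: 6.02
position: [0.5489, 0.0503, 0.0505]
ee_rot: [0.981, 0.192, -0.0, -0.0]
contact_force: [0.2, -0.8, 0.7]
gripper_width: 0.0009
grasp_force: 0.4
```

```bash
python3 - <<'E'
from m import *
o=observe();p=np.array(o["position"]);print(o["clock"],p,o["contact_force"])
a=save("scene","pics/s5.png");b=save("side","pics/d5.png")
knobs(a,0);knobs(b,1)
E
```

```text
6.025 [0.54885952 0.05027745 0.05045315] [ 0.24943154 -0.79832669  0.67798203]
0 green [346. 220.] 1 [0.5904 0.0224] ang -94.3 r 0.0733
0 blue [398.5 187.2] 41 [0.5438 0.2031] ang 115.9 r 0.1196
0 violet [417.  235.2] 64 [0.705  0.1464] ang 25.0 r 0.1203
1 green [322.6 203.7] 36 [0.4888 0.0455] ang -155.0 r 0.1183
1 blue [287.3 233.7] 49 [0.544  0.2035] ang 115.7 r 0.1199
1 violet [275.  238.5] 2 [0.5688 0.231 ] ang 101.3 r 0.1382
```

Green is at about -154.7° against a target of -154.8°. I'll back off into the gap, then go up and aside.

Request:
servo_tool(
  commands=[
    [[0.5,-0.8,0,0,0],[1.6,-1.6,0,0,0],[2.2,-1.8,0,0,0],[2.2,-1.8,1,0,0],[2.2,-1.8,5,0,0]],
  ],
)

```text
clock: 6.75
position: [0.5695, 0.0324, 0.0998]
ee_rot: [0.981, 0.192, -0.002, -0.0]
contact_force: [0.1, 0.3, 0.5]
gripper_width: -0.0001
grasp_force: 0.0
```

Request:
servo_tool(
  commands=[
    [[0,0,5,0,0],[0,0,10,0,0],[0,0,15,0,0],[0,-5,17,0,0],[0,-11,17,0,0]],
  ],
)

```text
clock: 7.38
position: [0.5717, -0.0776, 0.2734]
ee_rot: [0.981, 0.193, 0.002, 0.0]
contact_force: [1.4, -0.5, 0.1]
gripper_width: 0.0006
grasp_force: 0.0
```

Request:
servo_tool(
  commands=[
    [[0,-6,0,0,0],[0,-12,0,0,0],[0,-18,0,0,0],[0,-20,0,0,0],[0,-20,0,0,0]],
  ],
)

```text
clock: 8.0
position: [0.5706, -0.2784, 0.2706]
ee_rot: [0.982, 0.191, -0.0, -0.0]
contact_force: [0.3, 1.2, -0.3]
gripper_width: 0.0007
grasp_force: 0.0
```

```bash
python3 - <<'E'
from m import *
o=observe();print(o["clock"],o["position"],o["contact_force"])
a=save("scene","pics/s6.png");b=save("side","pics/d6.png")
knobs(a,0);knobs(b,1)
print([(int(n),x,r) for n,x,r in padfit(a,(315,198,350,225))[:3]])
cv2.imwrite("pics/both6.png",np.hstack([cv2.resize(a["color"][140:290,290:440,::-1],(400,400)),cv2.resize(b["color"][150:270,240:360,::-1],(400,400))]))
E
```

```text
8.0 [ 0.57062227 -0.27844506  0.27058875] [ 0.25661288  1.15410539 -0.27159123]
0 green [333.1 191.9] 50 [0.4875 0.0422] ang -153.8 r 0.1209
0 blue [398.5 187.2] 42 [0.544  0.2032] ang 115.8 r 0.1196
0 violet [417.  235.3] 65 [0.7051 0.1462] ang 24.9 r 0.1204
1 green [322.8 203.4] 39 [0.4887 0.0437] ang -154.2 r 0.1191
1 blue [287.3 233.7] 49 [0.544  0.2035] ang 115.7 r 0.1199
1 violet [265. 231.] 1 [0.6066 0.2098] ang 84.7 r 0.1148
[(13, np.float64(204.5), 0.12), (13, np.float64(206.0), 0.12), (14, np.float64(204.0), 0.12)]
```

View pics/both6.png

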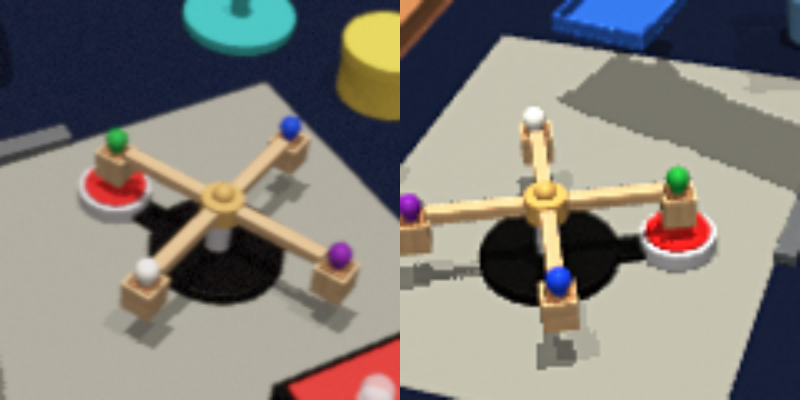

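The hand is clear and all four seals are standing. The green seal measures (0.488, 0.043) against the pad's (0.488, 0.0447), so it is centred to within about 2 mm. I'm handing the job in.

```bash
python3 -c "from rig import job_done;print(job_done())"
```

```text
the job is handed in; nothing more can be done
None
```

The green-knobbed seal stands over the red ink pad, centred to within about 2 mm by the camera images; all four seals are upright in their cups, the hand is clear, and the job was handed in at about 8 s on the robot's clock.

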